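Close the bolt bin with the cover plate slid from its cradle

TASK

Close the small grey bolt bin with the flat plate that lies in the fenced wooden cradle. First stand the length gauge that weighs the plate down upright on the bare table; then push the plate along its channel from behind until its end overhangs the cradle's open end by 4 to 6 cm, and let it be. Pinch it there, lay it flat, centred and square on the bin without letting it fall, and stand the gauge upright on the middle of it again; leave the other things where they are.

Things in the scene. Friction and masses are not known exactly. Their poses are not given: they have to be found in the camera images.
- cradle: Plywood stand, fixed, 265 (its x) x 80 x 61 high; deck top at 50. Brown wooden fences 10 wide, 11 high over the deck, run along both sides (channel 60 wide between). The channel's +x end is closed by a stop 11 high (inner face x = +117.5); its -x end is open, flush with the deck's end, free air beyond, and points about world -y. Origin: centre of underside; x along channel, z up.
- cradle_mouth (a point): Middle of the deck's upper edge at the open end of the cradle (cradle x = -132.5, 50 above the table).
- cover: Loose flat steel-grey plate 170 (x) x 54 x 8 thick, 0.11-0.22 kg. It lies in the channel, top 3 below the fences' top and 3 clear of each, so its sides cannot be gripped there. Its -x end starts 5-25 inside the open end; 55-75 of channel is free behind its +x end. It tips off at 80 overhang. Origin: centre of underside, z up.
- cover_end (a point): Middle of the plate's -x end face (85 from its centre, at half thickness): the end that comes out of the cradle.
- gauge: Loose light-grey U-shaped length gauge: block 28 (x) x 50 (y) x 10 high with a post 8 thick, 22 high in all, at each y end; 0.12 kg. It starts standing on the plate between its middle and its -x end, its x along the channel. Take it across the 28 width. Origin: centre of underside, z up.
- bin: Small grey open bin, fixed, 100 (x) x 46 (y) x 45 high, walls 5 thick, with a flat foot 112 x 58 x 4 high and bolts inside below the rim. Origin: centre of underside; x along its length (roughly world +x), z up. The plate laid centred along it stands out 35 over each end and 4 over each side. A carton with a raised flap stands beyond it (world x over 610).
- bolt_short: Bystander: bolt lying on the table, 28 x 48 x 17, on the robot's side of the gap between cradle and bin. To its right the table is bare at world x 390-445, y -180 to -270 (a flat heap of washers lies beyond). Origin: centre of its underside.
- bolt_right: Bystander: bolt lying on the table, 47 x 32 x 17, at the far right beyond the bin. Origin: centre of its underside.
- bolt_standing: Bystander: bolt standing on its head with a washer, 28 x 28 x 47, left of the cradle, one of two. Origin: centre of its underside.

How it is judged (in metres and radians):
On the way, in this order (a step that is already met when the one before it is completed fails the run):
1. the gauge stands upright on the table, released (height (world z) of gauge between -0.01 and 0.012 m and angle between gauge's own z axis and vertical below 0.1 rad and contact force between gauge and the fingers below 0.3 N), for 0.2 s.
2. the plate, still lying in the cradle, sticks out at least 35 mm past its open end, and nothing holds it (x of cover_end in the frame of cradle_mouth below -0.035 m and y of cover in the frame of cradle between -0.006 and 0.006 m and z of cover in the frame of cradle between 0.046 and 0.054 m and angle between cover's own z axis and vertical below 0.05 rad and height (world z) of gauge below 0.012 m and contact force between cover and the fingers below 0.3 N), for 0.2 s.
3. the plate lies flat on the bin, covers it and is released (x of cover in the frame of bin between -0.032 and 0.032 m and y of cover in the frame of bin between -0.009 and 0.009 m and z of cover in the frame of bin between 0.041 and 0.05 m and angle between the x axis of cover and the x axis of bin, either way round below 0.13 rad and angle between cover's own z axis and vertical below 0.05 rad and contact force between cover and the fingers below 0.3 N), for 0.2 s.
At the end, for the whole second after the job is handed in: Plate flat on the bin, centred within 32 mm along and 9 mm across it, square within 0.13 rad; gauge upright on the plate within 40 mm along and 14 mm across of its centre; both released and at rest; bystanders within 40 mm of their start (x of cover in the frame of bin between -0.032 and 0.032 m and y of cover in the frame of bin between -0.009 and 0.009 m and z of cover in the frame of bin between 0.041 and 0.05 m and angle between the x axis of cover and the x axis of bin, either way round below 0.13 rad and angle between cover's own z axis and vertical below 0.05 rad and x of gauge in the frame of cover between -0.04 and 0.04 m and y of gauge in the frame of cover between -0.014 and 0.014 m and z of gauge in the frame of cover between 0.004 and 0.012 m and angle between gauge's own z axis and vertical below 0.1 rad and linear speed of each of gauge, cover below 0.02 m/s); the robot touches nothing.
It fails at once if the plate falls onto the table or floor (height (world z) of cover below 0.03 m).
It fails at once if a bystander is shoved more than 40 mm (distance of any of bolt_short, bolt_right, bolt_standing from where it was at the start of the episode above 0.04 m).
It also fails if it takes over 72 s, if anything falls off the work surface, if the arm or the gripper's body presses on something with over 40 N, if the wrist force passes 120 N, or if a joint passes its speed limit or range.

ROBOT

A 6-joint arm with a two-finger parallel gripper is mounted at the origin on a cart in front of the work surface, level with it; the furniture and walls round the work are solid. World frame = base frame: x ahead of the robot, y to its left, z up, the work surface at z = 0. Lengths are in m, angles in degrees, forces in N, time in s.
With the tool pointing down it reaches from about 0.35 to 0.875 m from the base axis. Payload 4.2 kg.
Tool frame: the origin (TCP) lies midway between the tips of the shut fingers; the grasp point (between the pads) lies 19 mm behind it; z points along the fingers, y is the line along which they close (so a half turn about z gives the same grasp; the last joint's range is limited). The gripper opens to 85 mm and grips with 20 to 120 N. Pads are 22 mm wide; open, the fingers measure 114 mm over their backs; the gripper's body (76 mm by 85 mm) begins 54 mm behind the grasp point. The pads swing forward as they close: fully open they stand 13 mm farther back than shut.
Start: joints at [-50.443, 22.042, 0.453, 0, -68.411, -14.817], TCP at [0.262, -0.568, 0.231] pointing down, gripper open.
Joint ranges: [-179.83, 179.83], [-69.29, 118.12], [-61.27, 80.66], [-181.25, 117.63], [-171.15, -9.14], [-177.46, 177.46]. Speed limits (degrees/s): [159.86, 159.86, 180, 180, 180, 180].

INTERFACE

Orientations are given as [roll, pitch, yaw] about the fixed x, y, z axes, in that order (R = Rz(yaw) Ry(pitch) Rx(roll)).
In Python, from workcell import bot, imaging, job, monitor gives the robot as it stands (bot), with the cameras (imaging), the job (job) and the readings (monitor).
- The arm moves only by the shell command python3 nudge.py 'ROWS' [OPENING] [FORCE]. ROWS is a JSON list that holds a single list of rows (three levels of brackets), with 1 to 12 rows, each of 4 numbers: dx, dy, dz in m, then a turn about the tool's z in degrees; each row shifts and turns the commanded pose from where the row before left it, along the tool's axes as they then stand; what a row does not reach is not made up. A row lasts 1/10 s, in which the tool goes at most 0.05 m and 8.59 degrees, less where a joint would pass 70% of its speed; a pose out of reach is approached as far as the arm can. OPENING is the finger opening in m, set as the command begins (- or left out keeps the last). The fingers move at their own pace and stop on an object; FORCE is the grip in N (left out, the last holds). Time passes only in rows, so rows that do not move let the fingers close. It prints the time, the measured TCP pose, the force, the opening and the grip force at its end. Input that does not fit is refused with a message, and nothing moves.
- monitor.read_state(): the state, without advancing time (a new reading comes with each control period).
- imaging.capture(name): name is "side" or "top" or "wrist"; returns a dict with "img" (400x640x3 uint8, red, green, blue), "depth" (400x640 float32, m along the optical axis (not along the pixel's ray), 0 where there is no reading), "intrinsics" (3x3 intrinsics, pixels), "pose" (4x4, takes a point from camera to world coordinates); the wrist camera has in their place "tool_from_camera" (4x4, takes a point from camera to tool coordinates, whose origin is the TCP and whose axes are the flange's). Camera axes: x right, y down, z forward; pixel columns grow to the right and rows downward; lengths in m; the calibration is good to about 2 mm. The wrist camera is an equidistant fisheye: a pixel r from the principal point sees the ray r / f radians off the axis. A picture is of the moment at which its call begins: read the wrist's pose just before it.
- job.job_done(): hands the job in; it is judged then, once.
The state is a dict: "time_s": time; "joint_positions": joint angles; "qd": joint speeds; "joint_efforts": joint torques, N m; "tool_pos": TCP position; "ee_rot": TCP orientation; "ft_force": force on the tool from outside, world axes, zero at the start; "ft_torque": the same for the moment, N m; "finger_gap": finger opening in m; "grip_force": force on a finger pad.
Only numpy, scipy, OpenCV 4.12 (cv2) and the standard library are available. Lean on these libraries where they do the work, as an engineer would, in place of code of your own. Each camera call takes 0.05 s, during which the arm holds its last target. There are 200 camera calls.

## Working session

There is one attempt and no reset: what is moved stays moved. The work goes in short steps, Python scripts to look and compute and a shell command to move; the robot and the scene stay as the last step left them, time stands still between calls to the robot, and variables do not carry over. Pictures are saved under pics/ and viewed, at most 10 in all, crops included, and the job is handed in when it is done.

```bash
ls; mkdir -p pics; python3 - <<'E'
from workcell import bot, imaging, job, monitor
import cv2,numpy as np
s=monitor.read_state();print(s['time_s'],s['tool_pos'],s['ee_rot'],s['finger_gap'])
for n in('top','side'):
    c=imaging.capture(n);cv2.imwrite(f'pics/{n}0.png',c['img'][:,:,::-1]);np.savez(f'pics/{n}0.npz',**c)
    print(n,c['intrinsics'].round(1).tolist(),c['pose'].round(3).tolist())
E
```

```text
nudge.py
pics
workcell.py
0.0 [ 0.26134156 -0.56708611  0.23023401] [ 1.79874898e+02 -6.45078062e-03 -1.55268789e+02] 0.08550793283521664
top [[404.2, 0.0, 322.0], [0.0, 404.2, 207.0], [0.0, 0.0, 1.0]] [[0.028, -0.996, 0.084, 0.403], [-0.999, -0.03, -0.022, -0.04], [0.025, -0.083, -0.996, 1.382], [0.0, 0.0, 0.0, 1.0]]
side [[459.9, 0.0, 324.7], [0.0, 459.9, 201.2], [0.0, 0.0, 1.0]] [[-0.885, -0.218, 0.412, -0.079], [-0.465, 0.37, -0.804, 1.088], [0.023, -0.903, -0.428, 0.675], [0.0, 0.0, 0.0, 1.0]]
```

View pics/top0.png

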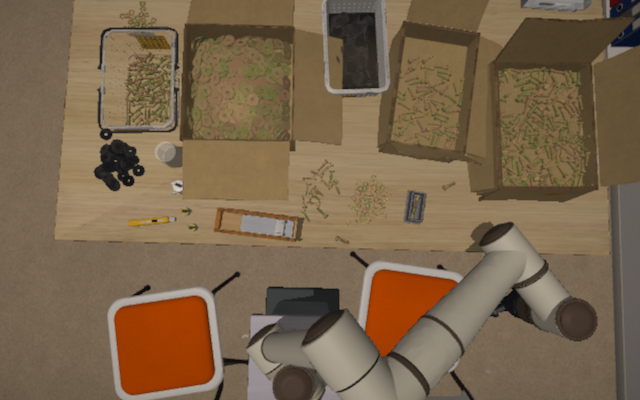

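View pics/side0.png

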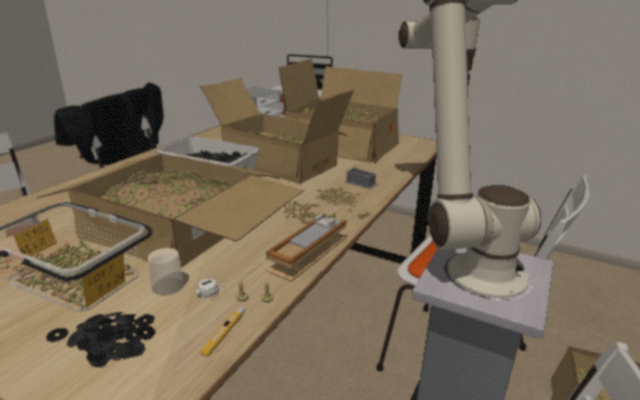

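The top view shows the cradle at px (215–300, 208–240) with its open end on the right. The plate spans about 240–297, with the gauge near 280. The bin is at (415,207) and bolt_short at (343,239). I'll enlarge this area.

```bash
cat > h.py <<'E'
import numpy as np,cv2
def load(f):
    return dict(np.load(f))
def cast(c,px,z):
    px=np.atleast_2d(np.array(px,float));K=c['intrinsics'];T=c['pose']
    d=np.c_[(px-[K[0,2],K[1,2]])/[K[0,0],K[1,1]],np.ones(len(px))]@T[:3,:3].T
    o=T[:3,3];return o+d*((z-o[2])/d[:,2])[:,None]
E
python3 - <<'E'
from h import *
c=load('pics/top0.npz');im=c['img'][:,:,::-1]
a=cv2.resize(im[195:250,205:305],None,fx=7,fy=7,interpolation=cv2.INTER_CUBIC)
b=cv2.resize(im[180:250,335:460],None,fx=5.6,fy=5.6,interpolation=cv2.INTER_CUBIC)[:210]
b=cv2.resize(im[185:225,380:460],None,fx=5,fy=5,interpolation=cv2.INTER_CUBIC)
o=np.zeros((590,700,3),np.uint8);o[:385,:700]=a;o[388:588,:400]=b
cv2.imwrite('pics/crop1.png',o)
h=cv2.cvtColor(im,cv2.COLOR_BGR2HSV)
for r in(213,220,224,228,232):print(r,[tuple(h[r,x]) and (int(h[r,x,0]),int(h[r,x,1]),int(h[r,x,2])) for x in range(212,304,6)])
E
```

```text
213 [(17, 90, 159), (14, 177, 144), (17, 118, 160), (17, 121, 148), (16, 123, 118), (15, 150, 126), (14, 182, 136), (14, 176, 129), (14, 167, 113), (14, 118, 117), (17, 93, 124), (17, 91, 159), (17, 91, 159), (17, 93, 157), (18, 95, 156), (20, 94, 136)]
220 [(17, 90, 155), (14, 176, 146), (17, 118, 160), (16, 117, 159), (16, 119, 156), (11, 14, 147), (6, 9, 145), (6, 9, 145), (6, 9, 145), (0, 7, 147), (173, 7, 148), (16, 22, 154), (15, 34, 119), (13, 55, 120), (14, 149, 132), (17, 100, 82)]
224 [(17, 96, 154), (14, 178, 142), (16, 120, 151), (16, 119, 154), (16, 120, 157), (6, 9, 149), (6, 9, 145), (0, 7, 143), (12, 9, 143), (12, 9, 145), (0, 7, 148), (14, 23, 166), (15, 21, 122), (0, 7, 150), (17, 119, 131), (17, 94, 122)]
228 [(17, 99, 147), (14, 178, 103), (16, 120, 149), (16, 117, 152), (16, 122, 153), (6, 9, 149), (0, 5, 147), (0, 7, 146), (0, 7, 145), (0, 7, 145), (0, 7, 147), (15, 21, 167), (8, 12, 85), (0, 7, 146), (17, 119, 135), (17, 99, 121)]
232 [(17, 93, 156), (16, 113, 147), (14, 159, 117), (14, 175, 125), (14, 174, 133), (14, 153, 128), (14, 70, 110), (13, 47, 137), (0, 7, 151), (0, 9, 146), (173, 7, 148), (15, 22, 138), (10, 6, 118), (173, 7, 147), (17, 110, 100), (18, 96, 152)]
```

View pics/crop1.png

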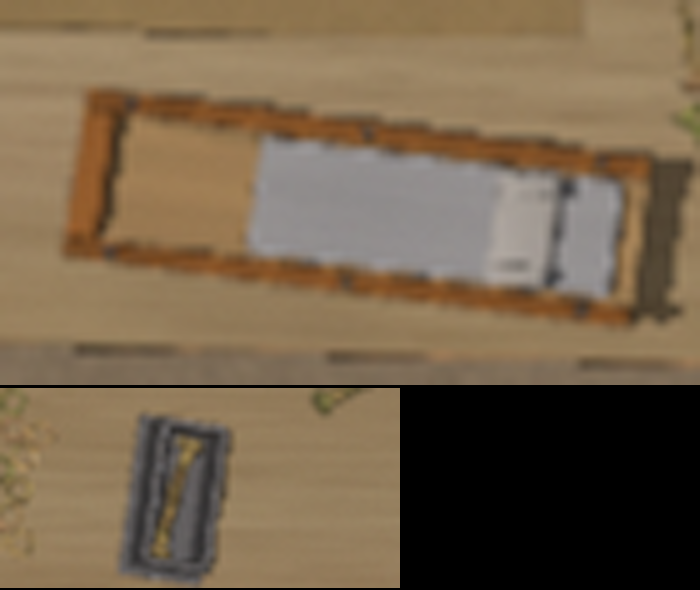

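The enlarged crop (7x, offset 205,195) shows fences, plate and gauge cleanly. The gauge's lower x edge is at crop x≈490, its upper at ≈555, and the plate's end is at ≈620. The bin (5x) is clear too. Next I'll measure with masks.

```bash
cat >> h.py <<'E'
def rect(mask,c,z,off=(0,0)):
    ys,xs=np.nonzero(mask);cs,_=cv2.findContours(mask.astype(np.uint8),cv2.RETR_EXTERNAL,cv2.CHAIN_APPROX_NONE)
    k=max(cs,key=cv2.contourArea).reshape(-1,2)
    return k
def wrect(c,mask,z,up=8):
    cs,_=cv2.findContours(mask.astype(np.uint8),cv2.RETR_EXTERNAL,cv2.CHAIN_APPROX_NONE)
    k=max(cs,key=cv2.contourArea).reshape(-1,2)
    w=cast(c,k,z)[:,:2]
    (x,y),(a,b),t=cv2.minAreaRect((w*1000).astype(np.float32))
    if a<b:a,b,t=b,a,t+90
    return np.r_[x,y,a,b,(t+90)%180-90]
E
python3 - <<'E'
from h import *
c=load('pics/top0.npz');F=8
im=c['img'][:,:,::-1]
big=cv2.resize(im,None,fx=F,fy=F,interpolation=cv2.INTER_CUBIC)
K=c['intrinsics'].copy();K[:2]*=F;K[:2,2]+=(F-1)/2;c['intrinsics']=K
h=cv2.cvtColor(big,cv2.COLOR_BGR2HSV).astype(int)
def roi(m,x0,x1,y0,y1):
    o=np.zeros_like(m);o[y0*F:y1*F,x0*F:x1*F]=m[y0*F:y1*F,x0*F:x1*F];return o
S=h[...,1];V=h[...,2]
print('cradle',wrect(c,roi(S>140,205,305,200,245),.061).round(1))
pl=cv2.morphologyEx(roi((S<50),230,300,205,240).astype(np.uint8),cv2.MORPH_OPEN,np.ones((9,9)))
print('cover+gauge',wrect(c,pl,.058).round(1))
print('bin foot',wrect(c,roi(S<55,395,435,183,228),.0).round(1))
m=roi(V<95,395,435,183,228);print('bin dark',wrect(c,m,.045).round(1))
# gauge: warm light gray S 18..40 
g=cv2.morphologyEx(roi((S>14)&(S<50)&(V>150),265,295,210,240).astype(np.uint8),cv2.MORPH_OPEN,np.ones((9,9)))
print('gauge base',wrect(c,g,.068).round(1),wrect(c,g,.080).round(1))
print('depth cradle',c['depth'][213,260],'bolts')
for n,p in dict(bs=(343,239),b1=(186,211),b2=(193,227),pencil=(150,222)).items():print(n,cast(load('pics/top0.npz'),p,.0).round(3))
E
```

```text
cradle [484.8 129.3 241.5  11.4  84.4]
cover+gauge [447.9 108.7 170.7  55.7  84.5]
bin foot [ 529.  -389.5  112.8   64.1   -6.7]
bin dark [ 524.9 -380.5  106.5   61.4   -7.6]
gauge base [442.4  69.   50.1  25.7  -5.2] [442.   68.   49.7  25.5  -5.2]
depth cradle 1.3170899 bolts
bs [[ 0.412 -0.146  0.   ]]
b1 [[0.491 0.391 0.   ]]
b2 [[0.438 0.364 0.   ]]
pencil [[0.45 0.51 0.  ]]
```

```bash
python3 nudge.py '[[[-0.034,0.021,-0.005,0],[-0.034,0.021,-0.005,0],[-0.034,0.021,-0.005,0],[-0.034,0.021,-0.005,0],[-0.034,0.021,-0.005,0],[-0.034,0.021,-0.005,0],[-0.034,0.021,-0.005,0],[-0.034,0.021,-0.005,0],[0,0,0,7.55],[0,0,0,7.55],[0,0,0,7.55],[0,0,0,7.55]]]' 0.085
cat >> h.py <<'E'
from scipy.spatial.transform import Rotation as Rt
def wcap(tag):
    from workcell import bot, imaging, job, monitor
    s=monitor.read_state();c=imaging.capture('wrist');T=np.eye(4)
    T[:3,:3]=Rt.from_euler('xyz',s['ee_rot'],degrees=True).as_matrix();T[:3,3]=s['tool_pos']
    c['pose']=T@c['tool_from_camera'];np.savez(f'pics/{tag}.npz',**c);cv2.imwrite(f'pics/{tag}.png',c['img'][:,:,::-1])
    print(s['time_s'],s['tool_pos'].round(4),s['ee_rot'].round(2),'K',c['intrinsics'].round(1).tolist(),'cam',c['pose'][:3,3].round(3),c['pose'][:3,2].round(2));return c
def fcast(c,px,z):
    K=c['intrinsics'];p=(np.atleast_2d(np.array(px,float))-K[:2,2])/[K[0,0],K[1,1]]
    r=np.linalg.norm(p,axis=1);u=p/np.maximum(r,1e-9)[:,None]
    d=np.c_[u*np.sin(r)[:,None],np.cos(r)]@c['pose'][:3,:3].T
    o=c['pose'][:3,3];return o+d*((z-o[2])/d[:,2])[:,None]
def fproj(c,P):
    T=np.linalg.inv(c['pose']);q=np.atleast_2d(P)@T[:3,:3].T+T[:3,3]
    n=np.linalg.norm(q[:,:2],axis=1);t=np.arctan2(n,q[:,2]);K=c['intrinsics']
    return q[:,:2]/n[:,None]*t[:,None]*[K[0,0],K[1,1]]+K[:2,2]
E
python3 -c "
from h import *
wcap('w1')"
```

```text
time_s: 1.3
tool_pos: [0.4382, -0.3008, 0.2708]
ee_rot: [180.0, -0.1, 174.3]
ft_force: [-0.7, -0.8, -0.3]
finger_gap: 0.0852
grip_force: 0.0
1.3 [ 0.4382 -0.3008  0.2708] [ 1.7997e+02 -6.0000e-02  1.7425e+02] K [[309.7, 0.0, 320.6], [0.0, 309.7, 200.9], [0.0, 0.0, 1.0]] cam [ 0.366 -0.294  0.412] [ 0.29 -0.03 -0.96]
```

View pics/w1.png

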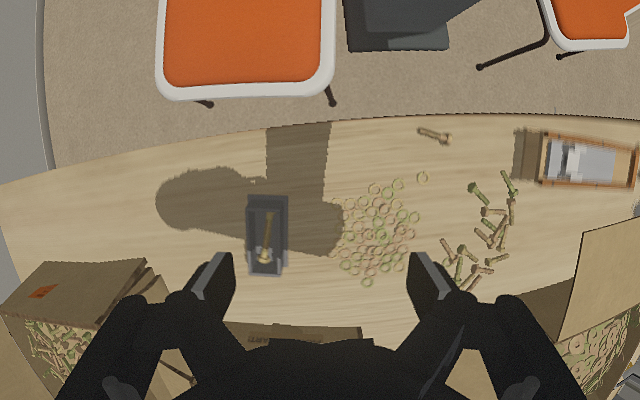

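The wrist view shows the bin at px (268,235), bolt_short at (434,135) and the cradle mouth at right (540,155). I'll crop the bin.

```bash
python3 - <<'E'
from h import *
c=load('pics/w1.npz');im=c['img'][:,:,::-1]
cv2.imwrite('pics/binc.png',cv2.resize(im[185:285,235:305],None,fx=6,fy=6,interpolation=cv2.INTER_CUBIC))
h=cv2.cvtColor(cv2.resize(im,None,fx=4,fy=4,interpolation=cv2.INTER_CUBIC),cv2.COLOR_BGR2HSV).astype(int)
c4=dict(c);K=c['intrinsics'].copy();K[:2]*=4;K[:2,2]+=1.5;c4['intrinsics']=K
m=np.zeros(h.shape[:2],np.uint8);m[185*4:285*4,235*4:305*4]=((h[...,1]<60))[185*4:285*4,235*4:305*4]
cs,_=cv2.findContours(m,0,1);k=max(cs,key=cv2.contourArea).reshape(-1,2)
print(k.min(0)/4,k.max(0)/4)
for z in(0,.045):
    w=fcast(c4,k,z)[:,:2]*1000;print(z,cv2.minAreaRect(w.astype(np.float32)))
E
```

```text
[244.75 194.  ] [288.5 277.5]
0 ((537.195068359375, -390.6602783203125), (64.5799331665039, 132.59503173828125), 81.89033508300781)
0.045 ((518.4740600585938, -380.08258056640625), (57.53313446044922, 118.12664794921875), 81.89028930664062)
```

View pics/binc.png

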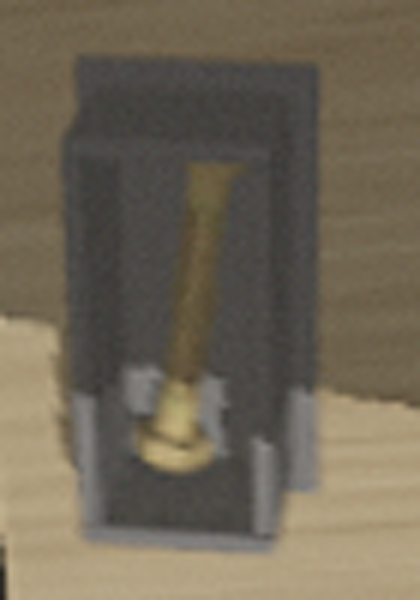

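The crop shows foot corners at (77,57), (318,65), (316,488) and rim outer corners at (65,135), (83,543), (272,548). Casting them gives a size check.

```bash
python3 - <<'E'
from h import *
c=load('pics/w1.npz')
f=lambda p,z:fcast(c,np.array(p)/6+[235-.42,185-.42],z)[:,:2]*1000
F=f([(77,57),(318,65),(316,488)],.004);R=f([(65,135),(83,543),(272,548)],.045)
print('foot',F.round(1),np.linalg.norm(F[1]-F[0]),np.linalg.norm(F[2]-F[1]),'c',(F[0]+F[2])/2)
v=F[2]-F[1];print(np.degrees(np.arctan2(v[1],v[0])))
print('rim',R.round(1),np.linalg.norm(R[1]-R[0]),np.linalg.norm(R[2]-R[1]),'c',(R[0]+R[2])/2)
v=R[1]-R[0];print(np.degrees(np.arctan2(v[1],v[0])))
# depth check
for u,vv in((249,255),(280,268),(262,275)):print(c['depth'][vv,u])
# shade mouth
E
```

```text
foot [[ 467.7 -406.2]
 [ 475.5 -350.1]
 [ 584.1 -365.7]] 56.64425733280406 109.77009996580334 c [ 525.91968469 -385.95425022]
-8.158155030912116
rim [[ 474.1 -400.5]
 [ 572.7 -415.2]
 [ 577.  -370.9]] 99.6483457667614 44.51482559287142 c [ 525.58201042 -385.67997754]
-8.51688034741363
0.40595737
0.4118377
0.41453043
```

```bash
python3 nudge.py '[[[0.0036,0.041,0.005,0],[0.0036,0.041,0.005,0],[0.0036,0.041,0.005,0],[0.0036,0.041,0.005,0],[0.0036,0.041,0.005,0],[0.0036,0.041,0.005,0],[0.0036,0.041,0.005,0],[0.0036,0.041,0.005,0],[0.0036,0.041,0.005,0],[0,0,0,0]]]'
python3 -c "
from h import *
wcap('w2')"
```

```text
time_s: 2.35
tool_pos: [0.4409, 0.0726, 0.2256]
ee_rot: [-180.0, -0.1, 175.0]
ft_force: [-0.3, -0.7, 0.1]
finger_gap: 0.0853
grip_force: 0.0
2.35 [0.4409 0.0726 0.2256] [-1.8000e+02 -5.0000e-02  1.7498e+02] K [[309.7, 0.0, 320.6], [0.0, 309.7, 200.9], [0.0, 0.0, 1.0]] cam [0.368 0.079 0.367] [ 0.29 -0.03 -0.96]
```

View pics/w2.png

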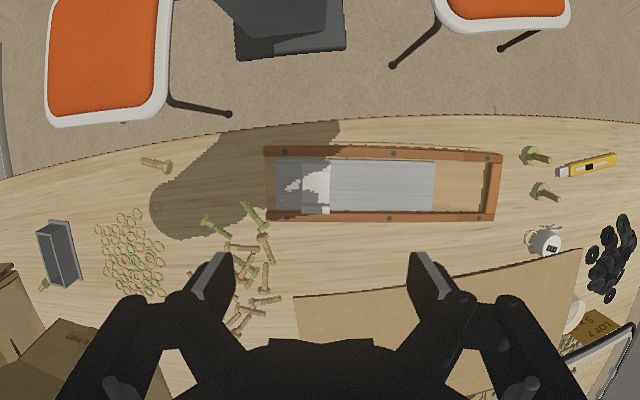

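The cradle is at px (265–502,147–220): fence outer corners (265,147), (502,154), (495,220), (267,220). The plate's far end is at x≈435 and the gauge's lit edge at x≈330. I'll make a crop to get the corners finely.

```bash
python3 - <<'E'
from h import *
c=load('pics/w2.npz');im=c['img'][:,:,::-1]
t=cv2.resize(im[135:235,255:355],None,fx=5.5,fy=5.5,interpolation=cv2.INTER_CUBIC)
t=np.clip(255*(t/255.)**.6,0,255).astype(np.uint8)
b=cv2.resize(im[140:230,425:510],None,fx=2.9,fy=2.9,interpolation=cv2.INTER_CUBIC)
o=np.zeros((550,800,3),np.uint8);o[:,:550]=t;o[:b.shape[0],552:552+min(b.shape[1],248)]=b[:,:248]
cv2.imwrite('pics/w2c.png',o)
E
```

```text
(no output)
```

View pics/w2c.png

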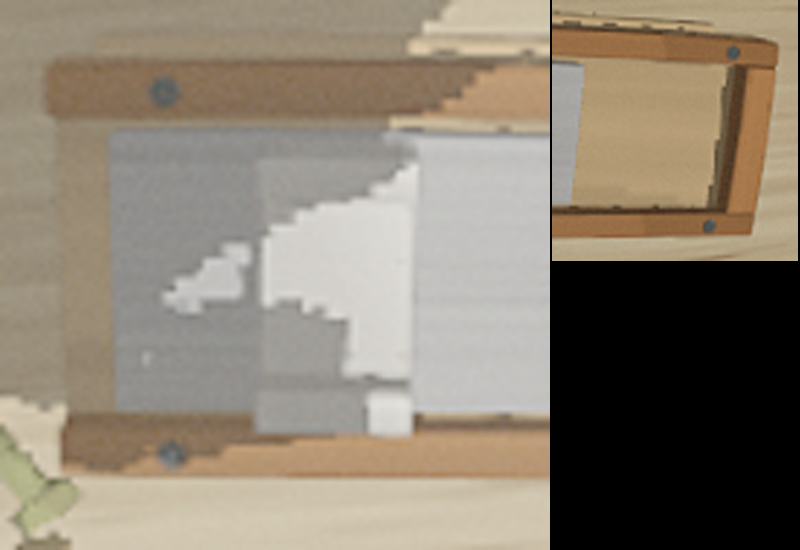

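```bash
python3 - <<'E'
from h import *
c=load('pics/w2.npz')
L=lambda p,z:fcast(c,np.array(p)/5.5+[255-.41,135-.41],z)[:,:2]*1000
R=lambda p,z:fcast(c,(np.array(p)-[552,0])/2.9+[425-.33,140-.33],z)[:,:2]*1000
n=np.linalg.norm
F=np.r_[L([(47,62),(62,473)],.061),R([(752,234),(777,43)],.061)]
print(F.round(1),[n(F[i]-F[i-1]).round(1) for i in range(4)],'ctr',F.mean(0).round(1),'mouth',F[:2].mean(0).round(1))
v=F[2:].mean(0)-F[:2].mean(0);print(n(v),np.degrees(np.arctan2(v[1],v[0])))
P=np.r_[L([(110,130),(116,412)],.058),R([(573,205),(582,65)],.058)]
print(P.round(1),[n(P[i]-P[i-1]).round(1) for i in range(4)],'ctr',P.mean(0).round(1))
v=P[2:].mean(0)-P[:2].mean(0);print(np.degrees(np.arctan2(v[1],v[0])))
G=L([(258,270),(415,270)],.068);print('block',G.round(1),G.mean(0))
G=L([(256,433),(412,433)],.080);print('posttop far',G.round(1))
G=L([(257,160),(413,160)],.080);print('near post',G.round(1))
E
```

```text
[[397.7  18.5]
 [476.8  10.7]
 [501.9 272.4]
 [423.7 278.6]] [np.float64(261.4), np.float64(79.4), np.float64(262.8), np.float64(78.4)] ctr [450.  145.1] mouth [437.2  14.6]
262.13902220999046 84.40328225609353
[[411.8  28.1]
 [466.3  22.4]
 [482.5 191.8]
 [428.9 194.9]] [np.float64(167.6), np.float64(54.7), np.float64(170.1), np.float64(53.7)] ctr [447.4 109.3]
84.34482881121737
block [[438.5  53.6]
 [441.   81.8]] [439.72670468  67.70242793]
posttop far [[465.4  51.1]
 [467.8  78.8]]
near post [[416.4  56.4]
 [418.7  82.9]]
```

```bash
python3 nudge.py '[[[-0.001,-0.005,0.03,0.5],[0,0,0.04,0],[0,0,0.04,0],[0,0,0.025,0],[0,0,0.015,0],[0,0,0,0],[0,0,0,0]]]' 0.06
python3 nudge.py '[[[0,0,0.0145,0],[0,0,0,0],[0,0,0,0]]]'
```

```text
time_s: 3.1
tool_pos: [0.4421, 0.0635, 0.0767]
ee_rot: [-180.0, 0.0, 174.0]
ft_force: [0.2, 0.6, 0.0]
finger_gap: 0.0598
grip_force: 0.0
time_s: 3.4
tool_pos: [0.4422, 0.0642, 0.0628]
ee_rot: [180.0, 0.1, 174.1]
ft_force: [-0.5, 0.2, -0.4]
finger_gap: 0.0602
grip_force: 0.0
```

```bash
python3 nudge.py '[[[0,0.003,0.0012,-0.3],[0,0,0,0]]]' && python3 nudge.py '[[[0,0,0,0],[0,0,0,0],[0,0,0,0],[0,0,0,0],[0,0,0,0],[0,0,0,0],[0,0,0,0]]]' 0.02 35
```

```text
time_s: 3.6
tool_pos: [0.4425, 0.0676, 0.0613]
ee_rot: [179.9, 0.1, 174.4]
ft_force: [0.6, -0.1, -0.1]
finger_gap: 0.0601
grip_force: 0.0
time_s: 4.3
tool_pos: [0.4421, 0.0672, 0.061]
ee_rot: [180.0, 0.0, 174.4]
ft_force: [-1.7, 0.5, 5.2]
finger_gap: 0.027
grip_force: 34.8
```

```bash
python3 nudge.py '[[[0,0,-0.015,0],[0,0,-0.035,0],[0,0,-0.04,0],[-0.0006,-0.037,0,0],[-0.0006,-0.037,0,0],[-0.0006,-0.037,0,0],[-0.0006,-0.037,0,0],[-0.0006,-0.037,0,0],[-0.0006,-0.037,0,0],[-0.0006,-0.037,0,0],[-0.0006,-0.037,0,0],[0,0,0,0]]]'
python3 nudge.py '[[[0,0,0.04,0],[0,0,0.04,0],[0,0,0.03,0],[0,0,0.012,0],[0,0,0.01,0],[0,0,0.006,0],[0,0,0,0],[0,0,0,0]]]'
```

```text
time_s: 5.5
tool_pos: [0.4167, -0.2309, 0.1497]
ee_rot: [-180.0, -0.1, 174.0]
ft_force: [-1.1, 0.4, -0.8]
finger_gap: 0.0267
grip_force: 35.1
time_s: 6.3
tool_pos: [0.4182, -0.2279, 0.0132]
ee_rot: [-180.0, 0.1, 174.4]
ft_force: [0.5, 0.1, -1.4]
finger_gap: 0.0267
grip_force: 35.0
```

```bash
python3 nudge.py '[[[0,0,0.005,0],[0,0,0.004,0],[0,0,0.0015,0],[0,0,0,0],[0,0,0,0]]]'
```

```text
time_s: 6.8
tool_pos: [0.4177, -0.2279, 0.003]
ee_rot: [-180.0, 0.0, 174.4]
ft_force: [-1.1, 1.6, 7.3]
finger_gap: 0.0267
grip_force: 35.9
```

```bash
python3 nudge.py '[[[0,0,0,0],[0,0,0,0],[0,0,0,0],[0,0,0,0],[0,0,0,0],[0,0,-0.02,0],[0,0,-0.04,0],[0,0,-0.045,0],[0,0,-0.045,0]]]' 0.055
python3 nudge.py '[[[0.0004,0.0415,0,0],[0.0004,0.0415,0,0],[0.0004,0.0415,0,0],[0.0004,0.0415,0,0],[0.0004,0.0415,0,0],[0.0004,0.0415,0,0],[0.0004,0.0415,0,0],[0.0004,0.0415,0,0],[0.0004,0.0415,0,0],[0.0004,0.0415,0,0],[0.0004,0.0415,0,0],[0,0,0,0]]]' 0
python3 nudge.py '[[[0,0,0,0],[0,0,0,0]]]'
python3 -c "
from h import *
wcap('w3')"
```

```text
time_s: 7.7
tool_pos: [0.417, -0.2278, 0.1535]
ee_rot: [180.0, -0.1, 174.3]
ft_force: [1.2, -0.5, -0.5]
finger_gap: 0.055
grip_force: 0.0
time_s: 8.9
tool_pos: [0.4591, 0.2311, 0.152]
ee_rot: [179.9, 0.1, 174.6]
ft_force: [0.0, 0.1, 0.4]
finger_gap: 0.0002
grip_force: 0.0
time_s: 9.1
tool_pos: [0.4577, 0.226, 0.1518]
ee_rot: [-180.0, -0.1, 174.3]
ft_force: [0.7, -0.2, 1.2]
finger_gap: 0.0002
grip_force: 0.0
9.1 [0.4577 0.226  0.1518] [-1.7995e+02 -5.0000e-02  1.7431e+02] K [[309.7, 0.0, 320.6], [0.0, 309.7, 200.9], [0.0, 0.0, 1.0]] cam [0.385 0.233 0.293] [ 0.29 -0.03 -0.96]
```

View pics/w3.png

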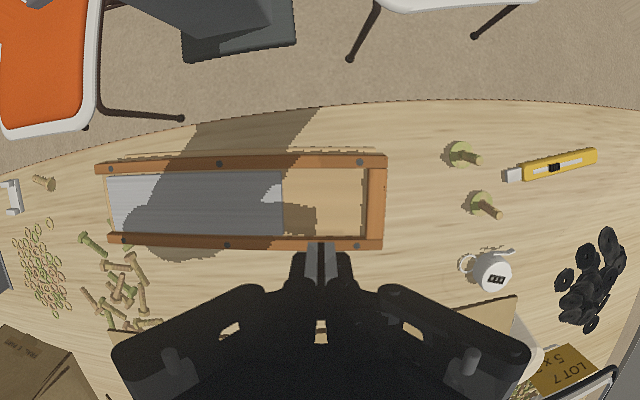

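The gauge stands on the table at px (12,197). The plate's rear end is at x≈283 and the stop's inner face at x≈365, with the closed fingers above the gap between them.

```bash
python3 -c "
from h import *
c=load('pics/w3.npz')
C=np.array([450,145.1]);d=np.array([.0976,.9952]);n=np.array([.9952,-.0976])
for nm,p,z in(('platetop+x',(283,203),.058),('stop inner top',(368,203),.061),('near fence inner',(300,171),.061),('far fence inner top',(300,237),.061),('farfence outer',(300,247),.061),('near outer',(300,157),.061)):
  q=fcast(c,p,z)[0,:2]*1000-C;print(nm,(q@d).round(1),(q@n).round(1))
q=np.array([457.7,226])-C;print(q@d,q@n)
"
```

```text
platetop+x 51.0 -0.6
stop inner top 118.5 -1.4
near fence inner 65.3 -27.1
far fence inner top 64.1 27.6
farfence outer 63.9 36.6
near outer 65.5 -37.9
81.2632 -0.23280000000001297
```

```bash
python3 nudge.py '[[[0,0.002,0.03,0],[0,0,0.03,0],[0,0,0.02,0],[0,0,0.01,0],[0,0,0.004,0],[0,0,0,0],[0,0,0,0]]]'
python3 nudge.py '[[[0,0,0.003,0],[0,0,0,0],[0,0,0,0]]]'
```

```text
time_s: 9.85
tool_pos: [0.4591, 0.2291, 0.0591]
ee_rot: [179.9, 0.1, 174.3]
ft_force: [1.0, -0.0, -0.6]
finger_gap: 0.0002
grip_force: 0.0
time_s: 10.15
tool_pos: [0.4585, 0.2289, 0.0554]
ee_rot: [180.0, 0.0, 174.3]
ft_force: [-0.8, 0.2, 0.4]
finger_gap: -0.0002
grip_force: 0.0
```

```bash
python3 nudge.py '[[[0,0,0.0012,0],[0,-0.006,0,0],[0,-0.006,0,0],[0,-0.006,0,0],[0,-0.006,0,0],[0,-0.006,0,0],[0,-0.006,0,0],[0,-0.006,0,0],[0,-0.006,0,0],[0,-0.006,0,0],[0,-0.006,0,0],[0,0,0,0]]]'
python3 - <<'E'
from h import *
c=wcap('w4');im=c['img'][:,:,::-1]
cv2.imwrite('pics/w4.png',im)
E
```

```text
time_s: 11.35
tool_pos: [0.4521, 0.1681, 0.0539]
ee_rot: [-180.0, -0.0, 174.3]
ft_force: [-0.1, -0.1, 0.0]
finger_gap: 0.0001
grip_force: 0.0
11.35 [0.4521 0.1681 0.0539] [-1.7996e+02 -4.0000e-02  1.7430e+02] K [[309.7, 0.0, 320.6], [0.0, 309.7, 200.9], [0.0, 0.0, 1.0]] cam [0.38  0.175 0.195] [ 0.29 -0.03 -0.96]
```

View pics/w4.png

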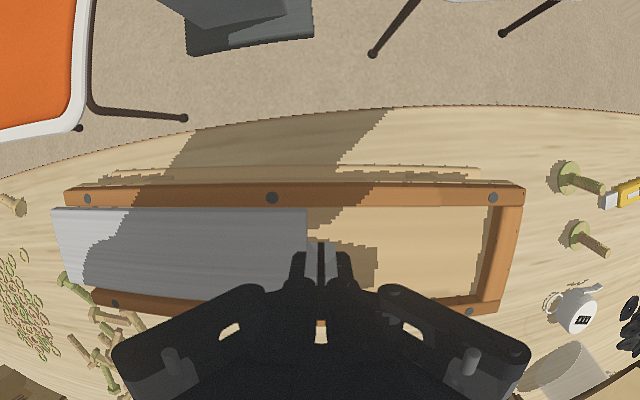

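The plate's leading end now shows past the mouth: near corner (52,208), with the fence corner at (66,188). Its rear end is at x≈306 against the fingers. Now I'll compute the overhang.

```bash
python3 -c "
from h import *
c=load('pics/w4.npz')
C=np.array([450,145.1]);d=np.array([.0976,.9952]);n=np.array([.9952,-.0976])
for nm,p,z in(('plate -x near',(52,209),.058),('plate -x far',(85,285),.058),('plate +x near',(306,209),.058),('fence corner',(66,189),.061),('stop far corner',(526,188),.061)):
  q=fcast(c,p,z)[0,:2]*1000-C;print(nm,(q@d).round(1),(q@n).round(1))
q=np.array([452.1,168.1])-C;print(q@d,q@n)
"
```

```text
plate -x near -148.2 -26.5
plate -x far -135.3 27.1
plate +x near 16.2 -27.7
fence corner -126.0 -40.1
stop far corner 131.2 -39.5
23.09456 -0.1548799999999777
```

```bash
python3 nudge.py '[[[0,-0.004,0,0],[0,-0.004,0,0],[0,-0.004,0,0],[0,-0.004,0,0],[0,-0.004,0,0],[0,-0.004,0,0],[0,-0.0035,0,0],[0,0,0,0],[0,0,0,0]]]'
python3 nudge.py '[[[0,0.006,0,0],[0,0.008,0,0],[0,0,0,0],[0,0,-0.02,0],[0,0,-0.04,0],[0,0,-0.05,0],[0,0,-0.05,0],[0,0,0,0]]]'
python3 - <<'E'
from h import *
c=wcap('w5')
from workcell import bot, imaging, job, monitor
t=imaging.capture('top');np.savez('pics/top5.npz',**t)
im=t['img'][:,:,::-1];F=8
big=cv2.resize(im,None,fx=F,fy=F,interpolation=cv2.INTER_CUBIC)
K=t['intrinsics'].copy();K[:2]*=F;K[:2,2]+=(F-1)/2;t['intrinsics']=K
h=cv2.cvtColor(big,cv2.COLOR_BGR2HSV).astype(int)
a=cv2.resize(c['img'][:,:,::-1][110:300,60:380],None,fx=2.5,fy=2.5)[:475]
cv2.imwrite('pics/w5c.png',a)
E
```

```text
time_s: 12.3
tool_pos: [0.4494, 0.1412, 0.0538]
ee_rot: [-180.0, -0.0, 174.3]
ft_force: [0.1, -0.4, -0.9]
finger_gap: -0.0
grip_force: 0.0
time_s: 13.1
tool_pos: [0.4549, 0.158, 0.2213]
ee_rot: [179.5, 0.7, 174.4]
ft_force: [0.6, 1.0, -0.1]
finger_gap: -0.0003
grip_force: 0.0
13.1 [0.4549 0.158  0.2213] [179.48   0.75 174.44] K [[309.7, 0.0, 320.6], [0.0, 309.7, 200.9], [0.0, 0.0, 1.0]] cam [0.38  0.164 0.362] [ 0.3  -0.02 -0.95]
```

```bash
cat >> h.py <<'E'
def platefit(c,z,seed,sat=45):
    im=c['img'][:,:,::-1];F=4
    big=cv2.resize(im,None,fx=F,fy=F,interpolation=cv2.INTER_CUBIC)
    k=dict(c);K=c['intrinsics'].copy();K[:2]*=F;K[:2,2]+=1.5;k['intrinsics']=K
    h=cv2.cvtColor(big,cv2.COLOR_BGR2HSV).astype(int)
    m=cv2.morphologyEx((h[...,1]<sat).astype(np.uint8),cv2.MORPH_OPEN,np.ones((11,11)))
    n,l=cv2.connectedComponents(m);u,v=fproj(k,seed)[0].astype(int)
    m=(l==l[v,u]).astype(np.uint8) if l[v,u] else m*0
    print('seed px',u/F,v/F,'hsv',h[v,u],'area',m.sum()/F/F)
    cs,_=cv2.findContours(m,0,1)
    w=fcast(k,max(cs,key=cv2.contourArea).reshape(-1,2),z)[:,:2]*1000
    return w,cv2.minAreaRect(w.astype(np.float32))
E
python3 nudge.py '[[[0,0,0,0],[0,0,0,0]]]' >/dev/null
python3 - <<'E'
from h import *
c=wcap('w6')
C=np.array([450,145.1]);d=np.array([.0976,.9952]);n=np.array([.9952,-.0976])
P=(C-60*d)/1000
w,r=platefit(c,.058,[P[0],P[1],.058]);print(r)
print('along',np.percentile((w-C)@d,[0,2,50,98,100]).round(1),'lat',np.percentile((w-C)@n,[0,2,98,100]).round(1))
h=cv2.cvtColor(c['img'][:,:,::-1].copy(),cv2.COLOR_BGR2HSV).astype(int)
for L in(-15,0,15):print([tuple(int(q) for q in h[tuple(fproj(c,[*((C+a*d+L*n)/1000),.058])[0].round().astype(int)[::-1])]) for a in range(-200,-160,4)])
print('rear',[tuple(int(q) for q in h[tuple(fproj(c,[*((C+a*d-15*n)/1000),.058])[0].round().astype(int)[::-1])]) for a in range(-32,12,4)])
E
```

```text
13.4 [0.4503 0.1552 0.2122] [-1.7986e+02 -1.7000e-01  1.7434e+02] K [[309.7, 0.0, 320.6], [0.0, 309.7, 200.9], [0.0, 0.0, 1.0]] cam [0.378 0.163 0.354] [ 0.28 -0.03 -0.96]
seed px 251.5 186.75 hsv [24 13 99] area 7729.0625
((440.3945007324219, 50.33571243286133), (169.4487762451172, 54.19091033935547), 84.41261291503906)
along [-180.  -179.6  -86.8  -10.6  -10.5] lat [-27.4 -27.4  26.7  26.8]
[(19, 68, 179), (20, 69, 178), (19, 67, 182), (20, 67, 180), (20, 67, 182), (19, 45, 175), (18, 8, 169), (20, 9, 168), (12, 8, 167), (20, 9, 167)]
[(20, 69, 177), (20, 72, 173), (19, 75, 173), (20, 73, 174), (19, 71, 173), (19, 79, 172), (20, 9, 167), (20, 9, 167), (25, 9, 167), (26, 11, 167)]
[(19, 72, 180), (19, 72, 178), (21, 74, 175), (19, 73, 174), (20, 74, 173), (19, 81, 126), (20, 15, 103), (18, 13, 102), (20, 15, 102), (23, 20, 104)]
rear [(30, 5, 99), (20, 8, 94), (20, 4, 171), (18, 8, 167), (20, 5, 166), (23, 6, 171), (18, 85, 181), (18, 88, 179), (18, 88, 180), (19, 88, 177), (19, 90, 179)]
```

```bash
python3 -c "
from workcell import bot, imaging, job, monitor
s=monitor.read_state();print(s['time_s'],s['joint_positions'],s['tool_pos'],s['ee_rot'])"
```

```text
13.45 [ 3.86019599e+01  8.52402818e+00 -2.12110477e+01 -1.16530432e-02
 -6.04688739e+01 -1.34255448e+02] [0.45049544 0.15523964 0.21232494] [-1.79864919e+02 -1.53137707e-01  1.74340570e+02]
```

```bash
python3 nudge.py '[[[0,-0.0395,0,0],[0,-0.0395,0,0],[0,-0.0395,0,0],[0,-0.0395,0,0],[0,0,0,-8.2],[0,0,0,-8.2],[0,0,0,-8.2],[0,0,0,-8.2],[0,0,0,-8.2],[0,0,0,-8.2]]]' 0.08
python3 nudge.py '[[[0,0,0,-8.2],[0,0,0,-8.2],[0,0,0,-8.2],[0,0,0,-8.2],[0,0,0,-8.1],[0,0,0.03,0],[0,0,0.04,0],[0,0,0.03,0],[0,0,0,0],[0,0,0,0],[0,0,0,0]]]'
python3 -c "
from workcell import bot, imaging, job, monitor
s=monitor.read_state();print(s['time_s'],s['joint_positions'],s['tool_pos'],s['ee_rot'])"
```

```text
time_s: 14.45
tool_pos: [0.4352, -0.0018, 0.2128]
ee_rot: [179.9, -0.1, -136.1]
ft_force: [-0.4, -0.3, -0.0]
finger_gap: 0.08
grip_force: 0.0
time_s: 15.55
tool_pos: [0.4368, -0.0013, 0.1152]
ee_rot: [-179.9, 0.0, -95.5]
ft_force: [1.4, 0.2, 0.4]
finger_gap: 0.0801
grip_force: 0.0
15.55 [ 2.13126748e+01  1.13175293e+01 -3.43421581e+01  4.12916077e-02
 -4.41925271e+01 -2.68738250e+01] [ 0.43684732 -0.00126035  0.115225  ] [-1.79855136e+02  4.10568925e-02 -9.55315293e+01]
```

```bash
python3 nudge.py '[[[0.0007,0.0015,0.03,0],[0,0,0.03,0],[0,0,0.015,0],[0,0,0.006,0],[0,0,0.002,0],[0,0,0,0],[0,0,0,0]]]'
python3 nudge.py '[[[0,0,0,0],[0,0,0,0],[0,0,0,0],[0,0,0,0],[0,0,0,0],[0,0,0,0]]]' 0.045 90
```

```text
time_s: 16.25
tool_pos: [0.435, -0.0018, 0.032]
ee_rot: [-179.9, 0.1, -95.5]
ft_force: [-0.6, -0.4, 0.7]
finger_gap: 0.0801
grip_force: 0.0
time_s: 16.85
tool_pos: [0.4347, -0.0019, 0.032]
ee_rot: [-179.9, 0.0, -95.5]
ft_force: [-1.1, 0.2, 7.5]
finger_gap: 0.0522
grip_force: 92.1
```

```bash
python3 nudge.py '[[[0,0,-0.003,0],[0,0,-0.005,0],[0,0,-0.01,0],[0,0,-0.02,0],[0,0,-0.025,0],[0,0,-0.025,0],[0,0,-0.02,0],[0,0,0,0],[0,0,0,0]]]'
python3 - <<'E'
from h import *
c=wcap('w7')
# depth points on plate
im=c['img'][:,:,::-1].copy();K=c['intrinsics'];D=c['depth']
v,u=np.mgrid[:400,:640];p=np.stack([(u-K[0,2])/K[0,0],(v-K[1,2])/K[1,1]],-1);r=np.linalg.norm(p,axis=-1)
ray=np.concatenate([p/np.maximum(r,1e-9)[...,None]*np.tan(r)[...,None],np.ones(r.shape+(1,))],-1)
W=(ray*D[...,None])@c['pose'][:3,:3].T+c['pose'][:3,3]
a=np.radians(84.4);d=np.array([np.cos(a),np.sin(a)]);n=np.array([d[1],-d[0]])
q=W[...,:2]-np.array([.4347,-.0019]);al=q@d;la=q@n
for lo in range(-30,150,15):
    m=(D>0)&(al>lo/1000)&(al<lo/1000+.015)&(abs(la)<.02)&(W[...,2]>.07)&(W[...,2]<.2)
    print(lo,m.sum(),np.median(W[m][:,2]).round(4) if m.sum() else None)
E
```

```text
time_s: 17.75
tool_pos: [0.4335, -0.0022, 0.1389]
ee_rot: [180.0, 0.0, -95.6]
ft_force: [0.1, 0.2, -2.4]
finger_gap: 0.0521
grip_force: 94.3
17.75 [ 0.4335 -0.0022  0.1389] [ 1.800e+02  3.000e-02 -9.559e+01] K [[309.7, 0.0, 320.6], [0.0, 309.7, 200.9], [0.0, 0.0, 1.0]] cam [ 0.427 -0.076  0.28 ] [ 0.03  0.29 -0.96]
-30 3185 0.1638
-15 2745 0.1637
0 2311 0.1636
15 1957 0.1635
30 381 0.1633
45 0 None
60 0 None
75 0 None
90 0 None
105 0 None
120 0 None
135 0 None
```

View pics/w7.png

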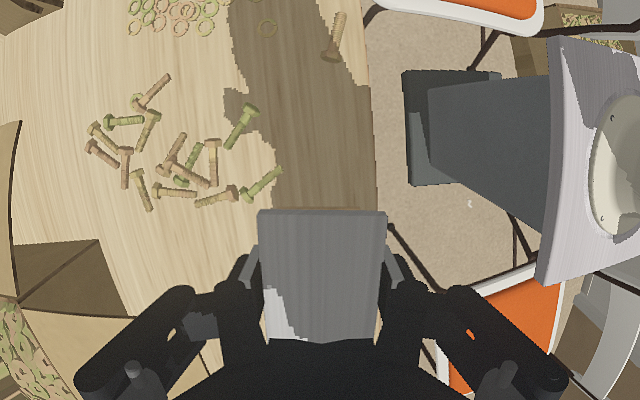

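The plate is pinched between both fingers (px 260–385, 210–340), and depth says it's level within 0.5°. Now I'll carry it over.

```bash
python3 nudge.py '[[[0.02,-0.002,0,0],[0.032,-0.003,0,0],[0.034,-0.003,0,0],[0.034,-0.003,0,0],[0.034,-0.003,0,0],[0.034,-0.003,0,0],[0.034,-0.003,0,0],[0.034,-0.003,0,0],[0.034,-0.003,0,0],[0.034,-0.003,0,0],[0.03,-0.002,0,0],[0.018,-0.002,0,0]]]'
python3 nudge.py '[[[0,0,0,4],[0,0,0,8],[0,0,0,8],[0,0,0,8],[0,0,0,8],[0,0,0,8],[0,0,0,8],[0,0,0,8],[0,0,0,8],[0,0,0,8],[0,0,0,8],[0,0,0,6]]]'
python3 nudge.py '[[[0,0,0,2.7],[0,0,0,0],[0,0,0,0]]]'
```

```text
time_s: 19.0
tool_pos: [0.4296, -0.3772, 0.1366]
ee_rot: [179.8, 0.1, -95.7]
ft_force: [0.4, 0.5, -2.0]
finger_gap: 0.0521
grip_force: 94.2
time_s: 20.2
tool_pos: [0.4297, -0.3749, 0.1366]
ee_rot: [179.9, -0.2, 174.1]
ft_force: [0.1, 0.3, -2.3]
finger_gap: 0.052
grip_force: 94.2
time_s: 20.5
tool_pos: [0.4302, -0.3752, 0.1374]
ee_rot: [179.9, -0.2, 171.8]
ft_force: [-0.5, -0.4, -2.0]
finger_gap: 0.0522
grip_force: 94.2
```

```bash
python3 nudge.py '[[[-0.0188,0.0017,0.01,0],[-0.0188,0.0016,0.02,0],[0,0,0.025,0],[0,0,0.02,0],[0,0,0.01,0],[0,0,0.005,0],[0,0,0,0],[0,0,0,0]]]'
python3 - <<'E'
from h import *
c=wcap('w8')
from workcell import bot, imaging, job, monitor
z=c['pose']
s=monitor.read_state();p=s['tool_pos'];zt=p[2]+.0247
try:
    w,r=platefit(c,zt,[p[0]-.02,p[1]+.003,zt]);print('wrist',r)
    a=np.radians(-8.2);d=np.array([np.cos(a),np.sin(a)]);n=np.array([-d[1],d[0]])
    print((w-p[:2]*1000).min(0),((w-p[:2]*1000)@d).min(),((w-p[:2]*1000)@n).min(),((w-p[:2]*1000)@n).max())
except Exception as e:print(e)
t=imaging.capture('top');np.savez('pics/top8.npz',**t)
im=t['img'][:,:,::-1];h=cv2.cvtColor(im.copy(),cv2.COLOR_BGR2HSV)
T=np.linalg.inv(t['pose']);K=t['intrinsics']
def pr(P):
    q=T[:3,:3]@np.array(P)+T[:3,3];return (K@(q/q[2]))[:2]
print([pr([.52+dx,-.385,.07]).round(0).tolist() for dx in(-.085,0,.085)])
for v in range(180,232,4):print(v,[(int(h[v,u,1]),int(h[v,u,2])) for u in range(396,440,4)])
E
```

```text
time_s: 21.3
tool_pos: [0.4691, -0.3781, 0.0499]
ee_rot: [-180.0, 0.1, 171.8]
ft_force: [0.4, 0.9, -2.1]
finger_gap: 0.0522
grip_force: 94.2
21.3 [ 0.4691 -0.3781  0.0499] [-1.7996e+02  1.0000e-01  1.7176e+02] K [[309.7, 0.0, 320.6], [0.0, 309.7, 200.9], [0.0, 0.0, 1.0]] cam [ 0.397 -0.368  0.191] [ 0.29 -0.04 -0.96]
seed px 321.25 242.25 hsv [ 24   7 179] area 49287.5
wrist ((522.7406616210938, -385.8880615234375), (412.8338623046875, 177.8096466064453), 81.73322296142578)
[ -37.93090133 -224.02739411] -34.85623355635595 -206.54393074808308 206.28146047945054
[[418.0, 234.0], [418.0, 208.0], [419.0, 182.0]]
180 [(45, 120), (74, 121), (95, 145), (93, 145), (93, 146), (80, 141), (92, 144), (92, 144), (90, 144), (91, 145), (93, 145)]
184 [(45, 136), (44, 134), (44, 121), (72, 124), (82, 118), (14, 129), (14, 130), (16, 128), (17, 136), (88, 136), (91, 145)]
188 [(43, 126), (43, 153), (44, 146), (41, 136), (85, 60), (15, 118), (14, 130), (12, 128), (13, 133), (96, 117), (98, 143)]
192 [(41, 118), (43, 149), (43, 159), (42, 147), (45, 57), (42, 133), (43, 118), (23, 109), (12, 131), (96,
[... 407 characters left out ...]
2, 79), (88, 67), (42, 144), (43, 166), (42, 170), (43, 172), (41, 173), (42, 169), (42, 165), (54, 90)]
212 [(41, 94), (90, 34), (45, 63), (43, 149), (42, 156), (43, 160), (43, 165), (42, 169), (43, 172), (39, 164), (72, 74)]
216 [(41, 88), (96, 48), (40, 103), (44, 127), (42, 140), (41, 148), (42, 156), (43, 159), (42, 164), (43, 124), (82, 65)]
220 [(47, 82), (99, 75), (16, 32), (6, 42), (41, 100), (43, 124), (41, 137), (42, 147), (43, 155), (42, 108), (85, 72)]
224 [(65, 79), (103, 74), (98, 65), (0, 19), (35, 22), (38, 20), (44, 87), (42, 122), (41, 136), (41, 112), (80, 67)]
228 [(84, 79), (97, 79), (98, 81), (8, 68), (4, 71), (0, 45), (60, 34), (85, 39), (45, 97), (43, 113), (45, 96)]
```

```bash
python3 nudge.py '[[[0,0.0008,0.008,0],[0,0,0.006,0],[0,0,0.003,0],[0,0,0.002,0],[0,0,0.001,0],[0,0,0,0],[0,0,0,0]]]'
```

```text
time_s: 22.1
tool_pos: [0.4688, -0.377, 0.029]
ee_rot: [-180.0, 0.0, 171.7]
ft_force: [0.2, 0.2, -1.5]
finger_gap: 0.0522
grip_force: 94.2
```

```bash
python3 nudge.py '[[[0,0,0.001,0],[0,0,0,0],[0,0,0,0]]]'; python3 nudge.py '[[[0,0,0.0008,0],[0,0,0,0],[0,0,0,0]]]'
```

```text
time_s: 22.4
tool_pos: [0.4688, -0.377, 0.0281]
ee_rot: [-180.0, 0.0, 171.7]
ft_force: [-0.6, -0.5, -1.9]
finger_gap: 0.0521
grip_force: 94.2
time_s: 22.7
tool_pos: [0.4688, -0.377, 0.0273]
ee_rot: [-180.0, 0.0, 171.7]
ft_force: [-0.9, 0.2, -1.2]
finger_gap: 0.0519
grip_force: 94.3
```

```bash
for i in 1 2 3; do python3 nudge.py '[[[0,0,0.0007,0],[0,0,0,0],[0,0,0,0]]]' | grep -E 'pos|force'; done
```

```text
tool_pos: [0.4688, -0.377, 0.0272]
ft_force: [-2.1, 1.4, 4.9]
grip_force: 94.9
tool_pos: [0.4688, -0.377, 0.0272]
ft_force: [-2.9, 3.0, 8.9]
grip_force: 95.4
tool_pos: [0.4688, -0.377, 0.0271]
ft_force: [-3.5, 3.8, 12.8]
grip_force: 95.7
```

Contact with the rim. I'll back off the preload, open and rise.

```bash
python3 nudge.py '[[[0,0,-0.0014,0],[0,0,0,0]]]' | grep ft_; python3 nudge.py '[[[0,0,0,0],[0,0,0,0],[0,0,0,0],[0,0,0,0],[0,0,0,0],[0,0,0,0],[0,0,0,0]]]' 0.075
python3 nudge.py '[[[0,0,-0.01,0],[0,0,-0.03,0],[0,0,-0.04,0],[0.02,0,-0.04,0],[0.03,0,-0.03,0],[0.03,0,0,0],[0,0,0,0],[0,0,0,0]]]'
python3 - <<'E'
from h import *
c=wcap('w9')
w,r=platefit(c,.053,[.52,-.385,.053]);print(r)
E
```

```text
ft_force: [-1.7, 2.2, 6.4]
time_s: 24.5
tool_pos: [0.4687, -0.3769, 0.0264]
ee_rot: [-180.0, 0.0, 171.7]
ft_force: [0.0, -0.3, 1.1]
finger_gap: 0.0747
grip_force: 0.0
time_s: 25.3
tool_pos: [0.3892, -0.3656, 0.1775]
ee_rot: [-180.0, 0.1, 171.7]
ft_force: [0.3, -0.7, -0.2]
finger_gap: 0.075
grip_force: 0.0
25.3 [ 0.3892 -0.3656  0.1775] [-1.7996e+02  1.0000e-01  1.7172e+02] K [[309.7, 0.0, 320.6], [0.0, 309.7, 200.9], [0.0, 0.0, 1.0]] cam [ 0.317 -0.355  0.319] [ 0.29 -0.04 -0.96]
seed px 320.75 313.5 hsv [ 15  10 100] area 20195.0625
((602.92529296875, -304.29522705078125), (598.0367431640625, 301.0390625), 76.38493347167969)
```

```bash
python3 nudge.py '[[[-0.002,0.035,0,0],[-0.002,0.035,0,0],[-0.002,0.035,0,0],[-0.002,0.035,0,-2.7],[0,0,0,0],[0,0,0,0],[0,0,0,0]]]' 0.06
python3 - <<'E'
from h import *
c=wcap('w10')
im=c['img'].copy();im[im.max(-1)<70]=(200,120,40);c2=dict(c);c2['img']=im
for nm,sd,z in(('plate',[.52,-.385,.053],.053),('gauge',[.4177,-.228,.010],.010)):
    w,r=platefit(c2,z,sd);print(nm,r)
E
```

```text
time_s: 26.05
tool_pos: [0.4179, -0.2284, 0.1761]
ee_rot: [-180.0, -0.0, 174.4]
ft_force: [-0.2, 0.2, -0.5]
finger_gap: 0.0602
grip_force: 0.0
26.05 [ 0.4179 -0.2284  0.1761] [-1.7999e+02 -4.0000e-02  1.7443e+02] K [[309.7, 0.0, 320.6], [0.0, 309.7, 200.9], [0.0, 0.0, 1.0]] cam [ 0.345 -0.221  0.318] [ 0.29 -0.03 -0.96]
seed px 188.25 297.0 hsv [ 15 210 206] area 0.0Traceback (most recent call last):
  File "<stdin>", line 5, in <module>
  File "h.py", line 45, in platefit
    w=fcast(k,max(cs,key=cv2.contourArea).reshape(-1,2),z)[:,:2]*1000
              ~~~^^^^^^^^^^^^^^^^^^^^^^^^
ValueError: max() iterable argument is empty
```

```bash
python3 - <<'E'
from h import *
c=load('pics/w10.npz')
im=c['img'].copy();im[im.max(-1)<70]=(200,120,40);c2=dict(c);c2['img']=im
for nm,sd,z in(('gauge',[.4177,-.228,.010],.010),('plate near end',[.455,-.376,.053],.053)):
    try:
        w,r=platefit(c2,z,sd);print(nm,r)
    except Exception as e:print(nm,e)
    if 'plate' in nm:
        a=np.radians(-8.3);d=np.array([np.cos(a),np.sin(a)]);n=np.array([-d[1],d[0]]);q=w-[525.8,-385.8]
        for lo in range(-100,60,10):
            m=((q@d)>lo)&((q@d)<lo+10)
            if m.any():print(lo,(q@n)[m].min().round(1),(q@n)[m].max().round(1))
        print('min along',(q@d).min())
from workcell import bot, imaging, job, monitor
t=imaging.capture('top');np.savez('pics/top10.npz',**t)
h=cv2.cvtColor(t['img'][:,:,::-1].copy(),cv2.COLOR_BGR2HSV)
for v in range(178,240,4):print(v,[(int(h[v,u,1]),int(h[v,u,2])) for u in range(398,440,4)])
E
```

```text
seed px 321.25 182.5 hsv [ 27  19 122] area 1420.8125
gauge ((419.08984375, -227.7725372314453), (28.748519897460938, 54.49989318847656), 83.80642700195312)
seed px 179.25 243.25 hsv [ 20   8 101] area 3452.4375
plate near end ((477.388671875, -368.2475280761719), (72.13948059082031, 85.24138641357422), 80.62733459472656)
-100 -24.5 30.9
-90 -25.0 30.8
-80 -25.3 46.2
-70 -25.2 46.5
-60 -25.4 46.5
-50 -25.2 46.1
-40 -26.1 39.8
-30 -26.0 29.8
-20 -26.2 20.0
-10 -4.4 4.3
min along -93.20335925717681
178 [(88, 153), (90, 148), (91, 148), (89, 149), (91, 149), (90, 148), (91, 148), (88, 148), (89, 149), (89, 149), (90, 148)]
182 [(92, 149), (91, 148), (93, 146), (94, 147), (40, 129), (61, 141), (91, 149), (92, 147), (92, 147), (93, 145), (93, 146)]
186 [(97, 145), (97, 144), (98, 145), (96, 146), (12, 130), (12, 130), (16, 130), (15, 135), (96, 130), (97, 142), (101, 142)]
190 [(96, 146), (96, 149), (95, 150), (68, 124), (10, 130), (10, 131), (10, 128), (12, 132), (95, 121), (96, 148), (97, 144)]
194 [(97, 144), (96, 144), (95, 132), (13, 58), (8, 129), (10, 131), (10, 130), (10, 131), (9
[... 649 characters left out ...]
[(82, 75), (90, 74), (81, 69), (12, 107), (8, 135), (9, 108), (7, 107), (93, 148), (97, 147), (98, 148), (95, 148)]
222 [(89, 66), (90, 62), (92, 61), (85, 66), (48, 74), (3, 73), (7, 72), (98, 81), (99, 118), (98, 146), (99, 144)]
226 [(91, 70), (89, 69), (85, 66), (89, 60), (86, 62), (17, 73), (38, 74), (96, 82), (95, 83), (95, 150), (97, 147)]
230 [(86, 74), (82, 75), (84, 73), (88, 67), (88, 58), (83, 71), (70, 77), (98, 81), (96, 82), (96, 149), (95, 148)]
234 [(85, 75), (83, 74), (82, 75), (81, 72), (91, 59), (81, 72), (92, 83), (93, 82), (95, 83), (92, 149), (96, 149)]
238 [(84, 76), (83, 74), (83, 74), (83, 71), (86, 59), (80, 73), (93, 82), (96, 82), (96, 106), (94, 149), (95, 147)]
```

```bash
python3 - <<'E'
from h import *
t=load('pics/top10.npz');F=8
big=cv2.resize(t['img'][:,:,::-1],None,fx=F,fy=F,interpolation=cv2.INTER_CUBIC);K=t['intrinsics'].copy();K[:2]*=F;K[:2,2]+=3.5;t['intrinsics']=K
h=cv2.cvtColor(big,cv2.COLOR_BGR2HSV);m=np.zeros(h.shape[:2],np.uint8)
m[176*F:236*F,396*F:436*F]=(h[176*F:236*F,396*F:436*F,1]<50)
m=cv2.morphologyEx(m,cv2.MORPH_OPEN,np.ones((25,25)))
print(wrect(t,m,.053).round(1))
E
python3 nudge.py '[[[0,0,0.03,0],[0,0,0.045,0],[0,0,0.045,0],[0,0,0.03,0],[0,0,0.012,0],[0,0,0.006,0],[0,0,0,0],[0,0,0,0]]]'
```

```text
[ 531.1 -380.5  152.8   69.    -9. ]
time_s: 26.95
tool_pos: [0.4182, -0.2285, 0.0091]
ee_rot: [-180.0, 0.1, 174.4]
ft_force: [-0.7, -0.1, -0.1]
finger_gap: 0.0601
grip_force: 0.0
```

```bash
python3 nudge.py '[[[0,0,0.003,0],[0,0,0.002,0],[0,0,0,0],[0,0,0,0]]]' | grep -E 'pos|ft'; python3 nudge.py '[[[0,0,0,0],[0,0,0,0],[0,0,0,0],[0,0,0,0],[0,0,0,0],[0,0,0,0],[0,0,0,0]]]' 0.02 35; python3 nudge.py '[[[0,0,-0.01,0],[0,0,-0.04,0],[0,0,-0.05,0],[0,0,-0.05,0],[0.035,0,-0.04,0],[0.035,0,-0.02,0],[0,-0.035,0,0],[0,-0.035,0,0],[0,0,0,0],[0,0,0,0],[0,0,0,0]]]'
python3 - <<'E'
from h import *
c=wcap('w11')
im=c['img'].copy();im[im.max(-1)<70]=(200,120,40);c2=dict(c);c2['img']=im
print(fproj(c,[[.436,-.373,.053],[.604,-.397,.053]]))
for sd in([.46,-.376,.053],[.56,-.39,.053]):
    try:
        w,r=platefit(c2,.053,sd,40);print(r)
    except Exception as e:print(e)
E
```

```text
tool_pos: [0.4176, -0.228, 0.0036]
ft_force: [-0.2, 0.3, -0.1]
time_s: 28.05
tool_pos: [0.4177, -0.228, 0.0037]
ee_rot: [-180.0, 0.0, 174.4]
ft_force: [-0.2, 1.0, 5.6]
finger_gap: 0.0266
grip_force: 34.8
time_s: 29.15
tool_pos: [0.3427, -0.2905, 0.2107]
ee_rot: [180.0, -0.1, 174.4]
ft_force: [0.1, 0.3, -1.4]
finger_gap: 0.0267
grip_force: 35.1
29.15 [ 0.3427 -0.2905  0.2107] [ 1.7996e+02 -5.0000e-02  1.7444e+02] K [[309.7, 0.0, 320.6], [0.0, 309.7, 200.9], [0.0, 0.0, 1.0]] cam [ 0.27  -0.284  0.352] [ 0.29 -0.03 -0.96]
[[255.58823798 272.27014505]
 [263.3722909  372.98310817]]
seed px 257.25 290.5 hsv [ 15 204 200] area 0.0
max() iterable argument is empty
seed px 262.0 352.0 hsv [ 15 204 200] area 0.0
max() iterable argument is empty
```

```bash
python3 nudge.py '[[[-0.035,0.003,-0.02,0],[-0.035,0.003,-0.02,0],[-0.035,0.003,-0.02,0],[0,0,0,0],[0,0,0,0],[0,0,0,0]]]'
python3 - <<'E'
from h import *
c=wcap('w12')
im=c['img'].copy();im[im.max(-1)<60]=(200,120,40);c2=dict(c);c2['img']=im
P=[[.436,-.373,.053],[.52,-.385,.053],[.604,-.397,.053]];print(fproj(c,P))
for sd in([.46,-.376,.053],[.56,-.39,.053]):
    try:
        w,r=platefit(c2,.053,sd,40);print(r)
    except Exception as e:print(e)
E
```

```text
time_s: 29.8
tool_pos: [0.4474, -0.2914, 0.27]
ee_rot: [179.9, -0.1, 174.5]
ft_force: [-1.1, 0.9, -1.3]
finger_gap: 0.0266
grip_force: 35.1
29.8 [ 0.4474 -0.2914  0.27  ] [ 1.7994e+02 -1.4000e-01  1.7447e+02] K [[309.7, 0.0, 320.6], [0.0, 309.7, 200.9], [0.0, 0.0, 1.0]] cam [ 0.375 -0.285  0.412] [ 0.29 -0.03 -0.96]
[[251.76494025 170.4098854 ]
 [253.08665506 235.89453337]
 [255.80458208 291.4433514 ]]
seed px 252.5 190.25 hsv [ 24  12 103] area 4977.1875
((521.5526123046875, -375.63348388671875), (72.8403091430664, 170.88807678222656), 80.68504333496094)
seed px 255.0 264.0 hsv [ 30   6 162] area 4977.1875
((521.5526123046875, -375.63348388671875), (72.8403091430664, 170.88807678222656), 80.68504333496094)
```

```bash
python3 - <<'E'
from h import *
c=load('pics/w12.npz')
im=c['img'].copy();im[im.max(-1)<60]=(200,120,40);c['img']=im
w,r=platefit(c,.053,[.52,-.385,.053],40)
a=np.radians(-8.3);d=np.array([np.cos(a),np.sin(a)]);n=np.array([-d[1],d[0]]);q=w-[525.8,-385.8];A=q@d;L=q@n
E=[]
for lo in range(-100,80,15):
    m=(A>lo)&(A<lo+15)
    if m.any():print(lo,L[m].min().round(1),L[m].max().round(1));E.append((lo+7,L[m].min()))
print('along',A.min(),A.max());E=np.array(E)[1:-1];print(np.degrees(np.polyfit(E[:,0],E[:,1],1)[0]),E[:,1].mean())
E
```

```text
seed px 253.25 236.25 hsv [ 23  10 101] area 4977.1875
-100 -25.3 28.5
-85 -25.7 28.4
-70 -25.8 34.7
-55 -25.8 35.1
-40 -26.0 35.2
-25 -26.4 35.3
-10 -26.7 45.6
5 -27.4 45.6
20 -27.4 43.1
35 -27.6 39.9
50 -27.6 37.8
65 -28.1 -10.0
along -91.54063746226123 79.13876437419344
-0.9726184323096965 -26.64501632557375
```

```bash
python3 nudge.py '[[[-0.027,-0.0285,0,0],[-0.027,-0.0285,0,0],[-0.027,-0.0285,0,0],[0,0,0,3.7],[0,0,0.03,0],[0,0,0.045,0],[0,0,0.045,0],[0,0,0.045,0],[0,0,0.025,0],[0,0,0.01,0],[0,0,0,0],[0,0,0,0]]]'
```

```text
time_s: 31.05
tool_pos: [0.5216, -0.3859, 0.0728]
ee_rot: [-179.9, 0.1, 170.8]
ft_force: [-0.1, -0.7, -0.3]
finger_gap: 0.0265
grip_force: 35.2
```

```bash
python3 nudge.py '[[[0.001,0.001,0.007,0],[0,0,0.004,0],[0,0,0.002,0],[0,0,0.001,0],[0,0,0,0],[0,0,0,0]]]'|grep -E 'pos|ft';for i in 1 2 3; do python3 nudge.py '[[[0,0,0.0008,0],[0,0,0,0],[0,0,0,0]]]' | grep -E 'pos|ft'; done
```

```text
tool_pos: [0.5201, -0.3842, 0.0572]
ft_force: [-0.3, 0.4, -0.4]
tool_pos: [0.5202, -0.3843, 0.0568]
ft_force: [-0.4, 0.2, 2.4]
tool_pos: [0.5202, -0.3843, 0.0567]
ft_force: [-0.8, 2.3, 4.8]
tool_pos: [0.5203, -0.3843, 0.0567]
ft_force: [-2.5, 3.8, 8.3]
```

```bash
python3 nudge.py '[[[0,0,-0.0014,0],[0,0,0,0]]]' | grep ft; python3 nudge.py '[[[0,0,0,0],[0,0,0,0],[0,0,0,0],[0,0,0,0],[0,0,-0.005,0],[0,0,-0.02,0],[0,0,-0.045,0],[0,0,-0.045,0],[0,0,-0.045,0],[0,0,-0.045,0]]]' 0.05
python3 nudge.py '[[[0.027,0.03,0,0],[0.027,0.03,0,0],[0.027,0.03,0,-3],[0,0,0,0],[0,0,0,0],[0,0,0,0]]]' 
python3 - <<'E'
from h import *
c=wcap('w13')
K=c['intrinsics'];D=c['depth'];v,u=np.mgrid[:400,:640];p=np.stack([(u-K[0,2])/K[0,0],(v-K[1,2])/K[1,1]],-1);r=np.linalg.norm(p,axis=-1)
ray=np.concatenate([p/np.maximum(r,1e-9)[...,None]*np.tan(r)[...,None],np.ones(r.shape+(1,))],-1)
W=(ray*D[...,None])@c['pose'][:3,:3].T+c['pose'][:3,3]
a=np.radians(-9.2);d=np.array([np.cos(a),np.sin(a)]);n=np.array([-d[1],d[0]])
q=(W[...,:2]-[.5198,-.3843])*1000;A=q@d;L=q@n;Z=W[...,2]*1000
ok=(D>0)&(abs(A)<82)&(abs(L)<26)&(Z<100)&(Z>30)
X=np.c_[A[ok],L[ok],Z[ok]]
for nm,lo,hi in(('plate',50,56),('block',59,66),('posts',71,79)):
    m=(X[:,2]>lo)&(X[:,2]<hi);Y=X[m]
    print(nm,m.sum(),Y.mean(0).round(1),Y.min(0).round(1),Y.max(0).round(1))
m=(X[:,2]>50)&(X[:,2]<56);print('plane',np.linalg.lstsq(np.c_[X[m][:,:2],np.ones(m.sum())],X[m][:,2],rcond=None)[0].round(4))
m=(X[:,2]>71)
for s in(-1,1):
    k=X[m&(s*X[:,0]>0)];print(s,k.mean(0).round(1))
E
```

```text
ft_force: [-0.0, 1.7, 5.3]
time_s: 33.75
tool_pos: [0.5197, -0.384, 0.2635]
ee_rot: [-180.0, 0.0, 170.7]
ft_force: [1.2, -0.7, -0.5]
finger_gap: 0.0502
grip_force: 0.0
time_s: 34.35
tool_pos: [0.4552, -0.2827, 0.2615]
ee_rot: [-180.0, 0.1, 173.7]
ft_force: [-0.2, 0.6, -0.2]
finger_gap: 0.0499
grip_force: 0.0
34.35 [ 0.4552 -0.2827  0.2615] [-1.7998e+02  6.0000e-02  1.7372e+02] K [[309.7, 0.0, 320.6], [0.0, 309.7, 200.9], [0.0, 0.0, 1.0]] cam [ 0.382 -0.275  0.403] [ 0.29 -0.03 -0.96]
plate 2606 [-37.9  -0.7  51.9] [-82. -26.  50.] [65.3 26.  55.9]
block 545 [ 0.9  0.5 62. ] [-24.6 -14.1  59.2] [19.  14.9 66. ]
posts 242 [-9.  -1.6 74. ] [-25.4 -13.6  71. ] [24.9 14.6 76.4]
plane [5.00000e-04 9.00000e-04 5.19668e+01]
-1 [-20.7   0.6  74. ]
1 [20.2 -7.1 74.1]
```

Depth shows the plate flat with its top at 52 mm. The gauge is upright (posts at 74 mm on both sides) and centred within about 1 mm. Handing in.

```bash
python3 -c "
from workcell import bot, imaging, job, monitor
print(job.job_done())"
```

```text
the job is handed in; nothing more can be done
None
```

I handed the job in at about 34 s: the plate lies flat on the bin, within about 7 mm of centre and 1° of square, with the gauge upright on its middle; nothing touched the bystanders on purpose, though I did not re-measure them, and the hand-in returned no verdict.

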